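# Unlatch and open the wide paint store

### The job

Open the wider of the two grey paint stores on the bench so that its jars can be reached: pull its black spring knob straight up to free the sliding cover, and with the knob still pulled slide the cover all the way back over the fixed deck. Then let go of the knob so that its pin drops into the slot there and keeps the cover open; leave the cover of the narrower store shut.

Things in the scene. Friction and masses are not known exactly. Their poses are not given: they have to be found in the camera images.
- wide_knob (a point): Middle of the black ribbed knob (28 mm diameter, 24 mm tall) on the wide store's cover, 96 mm above the bench when down; rides with it. x axis: the way the cover slides open; z up. The knob's underside is 19 mm above the cover, on a boss 20 mm in diameter: fingers may straddle it. Store: grey box fixed to the bench, 300 mm along x, 160 wide, 60 high; turned up to 30 degrees either way.
- wide_plunger (a joint): Lift of the wide store's knob in m: 0 down, 0.015 upper stop. Its pin is 7 mm deep in a hole: a lift of 8 mm or more frees the cover. The spring takes 3.5 N to start, 6.5 N at the stop, and pulls the knob down when let go. Let down part-way, the pin rides on the deck without blocking the cover.
- wide_cover (a joint): Travel of the wide store's cover in m: 0 shut, 0.110 far stop; from 0.085 on the pin is over its slot and drops in when let go. Moves with about 2 N, stays where left. Aluminium plate 146 x 146 x 4 mm, top 64.5 mm above the bench; shut, it reaches 126 mm behind the knob axis (-x, over the jars) and 20 mm ahead of it (steel deck beyond). Side rails end 69 mm above the bench.
- narrow_cover (a joint): Travel of the narrower store's cover in m: 0 shut and latched, as at the start and as it is to stay; 0.110 open. That store is alike, with the same knob, but 100 mm wide with a cover 86 mm wide; either store may be the left one.

How it is judged:
By the outcome, as a careful person would: the job done as asked, in the order asked, and still so for the second after the job is handed in, with the robot touching nothing.
It also fails if it takes over 30 s, if anything falls off the work surface, if the arm or the gripper's body presses on something with over 40 N, if the wrist force passes 120 N, or if a joint passes its speed limit or range.

### The arm

A 7-joint arm with a two-finger parallel gripper is mounted at the origin on the work surface. World frame = base frame: x ahead of the robot, y to its left, z up, the work surface at z = 0. Lengths are in m, angles in degrees, forces in N, time in s.
With the tool pointing down it reaches from about 0.425 to 0.875 m from the base axis. Payload 4.7 kg.
Tool frame: the origin (TCP) lies at the very end of the fingers, on their centre line; the grasp point (between the pads) lies 19 mm behind it; z points along the fingers, y is the direction in which the jaws open and shut (so a half turn about z gives the same grasp; the last joint's range is limited). The gripper opens to 87 mm and grips with 3 to 60 N. Pads are 19 mm wide; open, the fingers measure 117 mm over their backs; the gripper's body (75 mm by 190 mm) begins 51 mm behind the grasp point.
Start: joints at [73.058, 18.392, -4.016, 83.108, 1.295, 78.541, -3.26], TCP at [0.198, -0.619, 0.223] pointing down, gripper open.
Joint ranges: [-163.93, 163.93], [-17.29, 119.83], [-79.2, 71.16], [3.27, 140.29], [-89.18, 269.18], [5.43, 117.66], [-154.24, 154.24]. Speed limits (degrees/s): [147.25, 147.25, 180, 180, 180, 180, 180].

### API

Orientations are given as [roll, pitch, yaw] about the fixed x, y, z axes, in that order (R = Rz(yaw) Ry(pitch) Rx(roll)).
In Python, from cell import * gives the robot as it stands.
- The arm moves only by the tool drive_tool, never from a script. Its argument "moves" is text: rows parted by semicolons, each of 5 numbers parted by spaces: the shift along the tool's x, y, z in m, then the turn about the tool's z in degrees, then the gripper's target within -1 to 1 (fully open at 1, half-way at 0, shut at -1). In form: x y z yaw fingers; .... A call has exactly 8 rows; each row is the pose to reach, as a shift and turn from the pose commanded when the call began, along the tool's axes at that moment; what a row does not reach only later rows make up. A row lasts 1/10 s, in which the tool goes at most 50 mm and 8.59 degrees, less where a joint would pass 70% of its speed; a pose out of reach is approached as far as the arm can. A call with a gripper value outside its range is refused whole. The fingers move at their own pace and stop on an object; "grip_force" is the grip in N (left out, the last holds). Time passes only in rows, so rows that repeat a pose let the fingers close, or fill a call up. It gives the time, the measured TCP pose, the force and the opening at its end, in the units of the state.
- get_obs(): the state, without advancing time (a new reading comes with each control period).
- read_camera(name): name is "side" or "top" or "wrist"; returns (picture, depth): 384x512x3 uint8, red, green, blue; 384x512 float32, m along the optical axis (not along the pixel's ray), 0 where there is no reading.
- calibration(name): a dict with "intrinsics" (3x3 intrinsics, pixels), "k1" (the pictures are not rectified: a ray, as slopes to the right and down, at radius r is drawn at 1 + k1 r^2 times it, then the intrinsics apply), "cam_to_world" (4x4, takes a point from camera to world coordinates); the wrist camera has in their place "T_tool_cam" (4x4, takes a point from camera to tool coordinates, whose origin is the TCP and whose axes are the flange's). Camera axes: x right, y up, looking along -z (the intrinsics and any distortion apply to the point x, -y, -z); pixel columns grow to the right and rows downward; lengths in m; the calibration is good to about 2 mm. A picture is of the moment at which its call begins: read the wrist's pose just before it. calibration takes no time and is no camera call.
- sign_off(): hands the job in, once; it reports no verdict.
Trained networks look in the newest picture that a camera, given by its name, has taken for a name from the list of things; names that differ only in an ending like _2 or _b are one class to them, and where a whole thing is asked for, a point or a joint stands for the part that bears it (a point fixed in the world has none). Each returns a list of dicts, best first, with "conf" (0 to 1); they miss things now and then, are a little off and sometimes report something else, mostly with a low value. They report only what shows in the picture. A call takes as long as a camera call.
- search_frame(camera, name): "uv" ([column, row] in pixels, amid what is visible of it).
- pinpoint(camera, name): "uv" ([column, row] in pixels: a listed point, or the origin of a listed thing).
The state is a dict: "time_s": time; "qpos": joint angles; "joint_velocities": joint speeds; "effort": joint torques, N m; "tool_pos": TCP position; "tool_rot": TCP orientation; "force": force on the tool from outside, world axes, zero at the start; "wrist_torque": the same for the moment, N m; "grip_width": finger opening in m.
Only numpy, scipy, OpenCV 4.12 (cv2) and the standard library are available. Lean on these libraries where they do the work, as an engineer would, in place of code of your own. Each camera call takes 0.05 s, during which the arm holds its last target. There are 200 camera calls.

## Working session

There is one attempt and no reset: what is moved stays moved. The work goes in short steps, Python scripts to look and compute and a tool call to move; the robot and the scene stay as the last step left them, time stands still between calls to the robot, and variables do not carry over. Pictures are saved under pics/ and viewed, about 8 in all and at most 12, crops included, and the job is handed in when it is done.

Besides the shell and the picture viewer there is one more tool, called after ">>>" by a JSON object that holds its "api" and its "payload". drive_tool: Moves the arm, as the interface text tells. Its arguments: {"type":"object","properties":{"moves":{"type":"string"},"grip_force":{"type":"number"}},"required":["moves"]}

```bash
mkdir -p pics
cat > h.py <<'E'
from cell import *
import numpy as np, cv2
from scipy.spatial.transform import Rotation as R
def pose(o):
    T=np.eye(4); T[:3,:3]=R.from_euler('xyz',o['tool_rot'],degrees=True).as_matrix(); T[:3,3]=o['tool_pos']; return T
def rays(cam,uv,o=None):
    c=calibration(cam); K=np.array(c['intrinsics'],float)
    M=np.array(c['cam_to_world']) if 'cam_to_world' in c else pose(o)@np.array(c['T_tool_cam'])
    p=cv2.undistortPoints(np.array(uv,float).reshape(-1,1,2),K,np.array([c['k1'],0,0,0.]))[:,0]
    d=np.c_[p[:,0],-p[:,1],-np.ones(len(p))]
    return M,d
def at_z(cam,uv,z,o=None):
    M,d=rays(cam,uv,o); w=d@M[:3,:3].T; return M[:3,3]+w*((z-M[2,3])/w[:,2])[:,None]
def at_depth(cam,uv,dep,o=None):
    M,d=rays(cam,uv,o); return M[:3,3]+(d*np.array(dep)[:,None])@M[:3,:3].T
def save(n,im): cv2.imwrite('pics/'+n+'.png',cv2.cvtColor(im,cv2.COLOR_RGB2BGR))
E
python3 - <<'E'
from h import *
o=get_obs(); print(o)
im,d=read_camera('top'); save('top1',im); np.save('d.npy',d)
for n in ['wide_knob','narrow_cover','wide_cover']:
    for f in (pinpoint,search_frame):
        for r in f('top',n)[:3]:
            u=r['uv']; dd=d[int(u[1]),int(u[0])]
            print(n,f.__name__,r['conf'],np.round(u,1),at_z('top',[u],.096).round(4),at_depth('top',[u],[dd]).round(4))
print(calibration('wrist'))
E
```

```text
{'time_s': 0.0, 'qpos': array([73.05809199, 18.43707885, -4.01739691, 83.17384701,  1.29605625,
       78.54210525, -3.26142073]), 'joint_velocities': array([-0.00252863, -0.03685959,  0.01743247,  0.06292447,  0.00710179,
       -0.02845639, -0.04064356]), 'effort': array([ 7.71268951e-04, -4.91284561e+01, -4.03220225e-01, -3.12536144e+01,
       -6.37623598e-02,  4.37272363e-02,  1.62269348e-04]), 'tool_pos': array([ 0.19795475, -0.61854236,  0.22149348]), 'tool_rot': array([-1.79892280e+02,  6.25692587e-03,  1.77522003e+01]), 'force': array([ 0.46141044,  0.44781445, -0.37262508]), 'wrist_torque': array([-0.01129373,  0.02654279, -0.02505456]), 'grip_width': 0.08681781270955156}
wide_knob call 0.52 [171.3 186.6] [[0.4672 0.2191 0.096 ]] [[0.4646 0.2155 0.1099]]Traceback (most recent call last):
  File "<stdin>", line 6, in <module>
ValueError: it knows: wide_knob
```

View pics/top1.png

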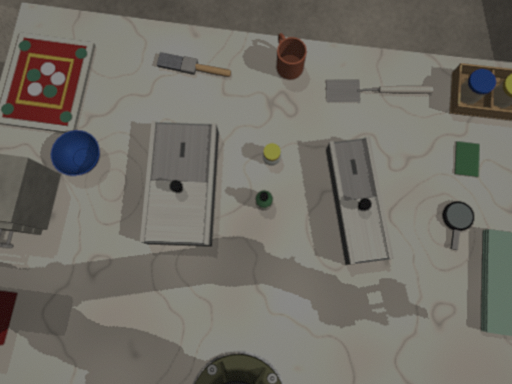

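The wide store is on the left: knob at (177,186), slot at (183,150), deck toward the top of the picture. The narrow store is on the right, knob at (365,204).

Run:
```python
from h import *
d=np.load('d.npy')
print('knob',at_z('top',[[176.5,186]],.108).round(3))
for n,z,uv in [('slot',.0625,[183,150]),('TL',.069,[152,123]),('TR',.069,[217,124]),('BL',.069,[145,243]),('BR',.069,[212,245])]:
    print(n,at_z('top',[uv],z).round(3))
# max height in the scene region
v,u=np.mgrid[20:260:2,110:480:2]; uv=np.c_[u.ravel(),v.ravel()]; P=at_depth('top',uv,d[v,u].ravel())
i=np.argsort(-P[:,2])[:200:20]; print(np.c_[uv[i],P[i]].round(3))
print({k:np.array(x).round(3) for k,x in calibration('wrist').items()})
```

```text
knob [[0.468 0.204 0.108]]
slot [[0.569 0.216 0.063]]
TL [[0.625 0.302 0.069]]
TR [[0.644 0.142 0.069]]
BL [[0.332 0.262 0.069]]
BR [[0.348 0.107 0.069]]
[[ 1.880e+02  2.580e+02  2.870e-01 -2.200e-02  1.036e+00]
 [ 4.100e+02  1.060e+02  2.870e-01 -2.200e-02  1.036e+00]
 [ 3.160e+02  2.500e+02  2.870e-01 -2.200e-02  1.036e+00]
 [ 2.680e+02  1.180e+02  2.870e-01 -2.200e-02  1.036e+00]
 [ 3.700e+02  2.060e+02  4.810e-01 -2.410e-01  1.110e-01]
 [ 3.600e+02  2.040e+02  4.830e-01 -2.180e-01  1.090e-01]
 [ 1.700e+02  1.840e+02  4.710e-01  2.200e-01  1.070e-01]
 [ 1.740e+02  1.920e+02  4.560e-01  2.110e-01  9.400e-02]
 [ 2.800e+02  5.800e+01  8.320e-01  1.000e-02  8.700e-02]
 [ 3.060e+02  5.000e+01  8.640e-01 -5.300e-02  8.600e-02]]
{'intrinsics': array([[267.725,   0.   , 253.049],
       [  0.   , 267.725, 189.364],
       [  0.   ,   0.   ,   1.   ]]), 'k1': np.float64(-0.021), 'T_tool_cam': array([[-0.   ,  0.96 ,  0.281,  0.077],
       [ 1.   ,  0.   ,  0.001, -0.   ],
       [ 0.001,  0.281, -0.96 , -0.162],
       [ 0.   ,  0.   ,  0.   ,  1.   ]])}
```

>>> {"api": "drive_tool", "payload": {"moves": "0.472 -0.288 0 -80 1; 0.472 -0.288 0 -80 1; 0.472 -0.288 0 -80 1; 0.472 -0.288 0 -80 1; 0.472 -0.288 0 -80 1; 0.472 -0.288 0 -80 1; 0.472 -0.288 0 -80 1; 0.472 -0.288 0 -80 1", "grip_force": 40}}

```text
time_s: 0.95
tool_pos: [0.4607, -0.3149, 0.2225]
tool_rot: [-180.0, 0.0, 86.8]
force: [0.3, -0.1, 0.6]
grip_width: 0.0869
```

>>> {"api": "drive_tool", "payload": {"moves": "0.522 -0.024 0 -10.7 1; 0.522 -0.024 0 -10.7 1; 0.522 -0.024 0 -10.7 1; 0.522 -0.024 0 -10.7 1; 0.522 -0.024 0 -10.7 1; 0.522 -0.024 0 -10.7 1; 0.522 -0.024 0 -10.7 1; 0.522 -0.024 0 -10.7 1"}}

```text
time_s: 1.75
tool_pos: [0.4653, 0.0852, 0.2226]
tool_rot: [180.0, 0.1, 97.2]
force: [0.0, 0.0, -0.5]
grip_width: 0.087
```

Run:
```python
from h import *
o=get_obs(); print(o['tool_pos'],o['tool_rot'],o['qpos'].round(1))
im,d=read_camera('wrist'); save('w1',im); np.save('dw.npy',d)
for r in pinpoint('wrist','wide_knob'): u=r['uv']; print(r['conf'],u,at_z('wrist',[u],.096,o).round(4), at_depth('wrist',[u],[d[int(u[1]),int(u[0])]],o).round(4))
```

```text
[0.46532729 0.08520746 0.22257278] [1.79970898e+02 6.82998214e-02 9.71872811e+01] [ 35.9  -2.4 -47.6 105.8  -1.7  75.8  -4.1]
0.78 [272.2, 59.6] [[0.4682 0.213  0.096 ]] [[0.4677 0.2109 0.1075]]
```

View pics/w1.png

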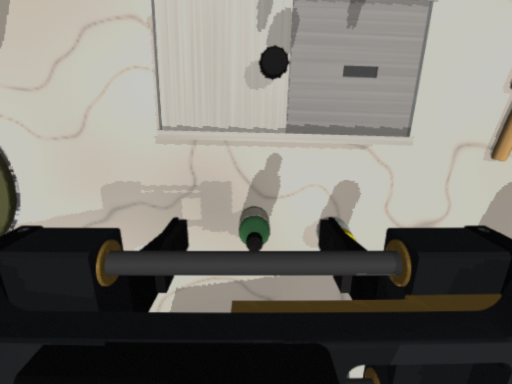

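Wrist view: wide store's knob at (273,62), slot at (360,72) to its right (opening way), near rail from (155,134) to (411,141).

Run:
```python
from h import *
o=get_obs()
for a,b,z in [((155,134),(411,141),.069),((158,131),(284,133),.066)]:
    p=at_z('wrist',[a,b],z,o); v=p[1]-p[0]; print(p.round(4),np.degrees(np.arctan2(v[1],v[0])))
print('slot',at_z('wrist',[[360.5,71.5]],.0625,o))
k=at_z('wrist',[[273.5,62]],.100,o)[0]; print('knob',k)
T=pose(o); print('tool shift',T[:3,:3].T@(np.array([k[0],k[1],.15])-T[:3,3]))
```

```text
[[0.3449 0.1281 0.069 ]
 [0.6431 0.1615 0.069 ]] 6.388441419826167
[[0.3472 0.1317 0.066 ]
 [0.4935 0.1495 0.066 ]] 6.926308430931492
slot [[0.56757088 0.22810875 0.0625    ]]
knob [0.46765424 0.21747085 0.1       ]
tool shift [0.12398636 0.0199811  0.07340292]
```

>>> {"api": "drive_tool", "payload": {"moves": "0.118 0.017 0.02 0 1; 0.118 0.017 0.04 0 1; 0.118 0.017 0.06 0 1; 0.118 0.017 0.07 0 1; 0.118 0.017 0.07 0 1; 0.118 0.017 0.07 0 1; 0.118 0.017 0.07 0 1; 0.118 0.017 0.07 0 1"}}

```text
time_s: 2.65
tool_pos: [0.469, 0.2016, 0.1535]
tool_rot: [179.9, 0.0, 97.1]
force: [0.3, 0.6, 0.9]
grip_width: 0.0871
```

Run:
```python
from h import *
o=get_obs(); print(o['tool_pos'],o['tool_rot'],o['qpos'].round(1))
im,d=read_camera('wrist'); save('w2',im); np.save('dw.npy',d); np.save('pw.npy',pose(o))
T=pose(o)
for r in pinpoint('wrist','wide_knob'):
    u=r['uv']; k=at_z('wrist',[u],.096,o)[0]; print(r['conf'],u,k.round(4),'shift',(T[:3,:3].T@(k-T[:3,3])).round(4))
```

```text
[0.46895232 0.20157677 0.15354778] [1.79885424e+02 4.34434919e-02 9.70763468e+01] [ 25.6   9.2 -55.5 106.4   8.2  68.5 -25.6]
0.92 [255.9, 190.3] [0.4698 0.2143 0.096 ] shift [0.0126 0.0023 0.0575]
```

View pics/w2.png

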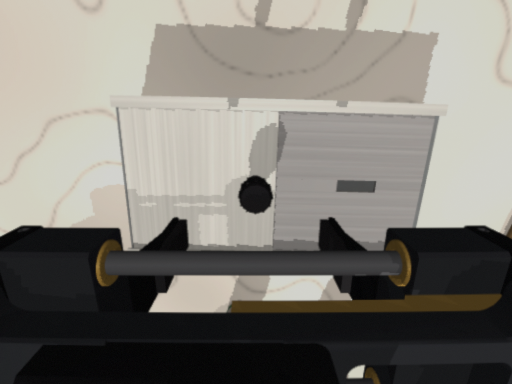

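Knob at (255,194), slot at (356,186), far rail nearly level: tool y matches the slide direction within 1°. Next is the descent to straddle the knob.

>>> {"api": "drive_tool", "payload": {"moves": "0.012 0.002 0 0 1; 0.012 0.002 0.01 0 1; 0.012 0.002 0.03 0 1; 0.012 0.002 0.05 0 1; 0.012 0.002 0.065 0 1; 0.012 0.002 0.075 0 1; 0.012 0.002 0.075 0 1; 0.012 0.002 0.075 0 1"}}

```text
time_s: 3.55
tool_pos: [0.4686, 0.215, 0.0778]
tool_rot: [180.0, -0.0, 97.2]
force: [0.0, -0.5, -0.4]
grip_width: 0.0869
```

Run:
```python
from h import *
o=get_obs(); print(o['tool_pos'],o['tool_rot'],o['force'])
im,d=read_camera('wrist'); s,ds=read_camera('side'); save('a3',np.hstack([im,s])[:, :]); 
i=cv2.imread('pics/a3.png'); cv2.imwrite('pics/a3.png',cv2.resize(i,(800,300),interpolation=cv2.INTER_AREA))
T=pose(o)
for r in pinpoint('wrist','wide_knob'):
    u=r['uv']; k=at_z('wrist',[u],.096,o)[0]; print(r['conf'],u,k.round(4),'shift',(T[:3,:3].T@(k-T[:3,3])).round(4))
```

```text
[0.46860281 0.21495248 0.07778685] [ 1.79984395e+02 -1.50147588e-02  9.72137003e+01] [ 0.02947551 -0.49916365 -0.37627284]
0.9 [253.8, 249.9] [0.4691 0.2129 0.096 ] shift [-0.0021  0.0002 -0.0182]
```

View pics/a3.png

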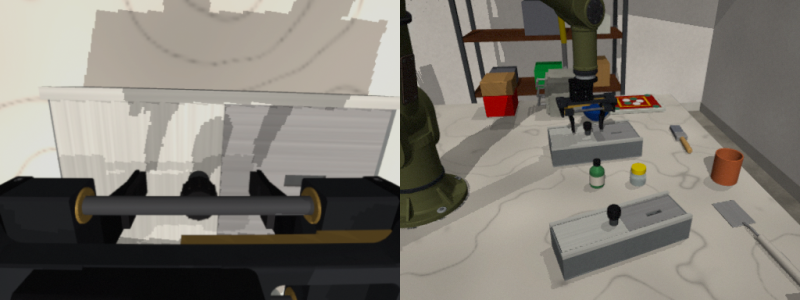

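The open fingers straddle the wide store's knob, centred to about 2 mm, so I close.

>>> {"api": "drive_tool", "payload": {"moves": "-0.002 0 0 0 0; -0.002 0 0 0 -1; -0.002 0 0 0 -1; -0.002 0 0 0 -1; -0.002 0 0 0 -1; -0.002 0 0 0 -1; -0.002 0 0 0 -1; -0.002 0 0 0 -1", "grip_force": 40}}

```text
time_s: 4.5
tool_pos: [0.4686, 0.2128, 0.0775]
tool_rot: [-180.0, 0.0, 97.2]
force: [0.3, -0.5, -0.4]
grip_width: 0.0306
```

>>> {"api": "drive_tool", "payload": {"moves": "0 0 0 0 -1; 0 0 0 0 -1; 0 0 0 0 -1; 0 0 -0.004 0 -1; 0 0 -0.008 0 -1; 0 0 -0.012 0 -1; 0 0 -0.012 0 -1; 0 0 -0.012 0 -1"}}

```text
time_s: 5.3
tool_pos: [0.4695, 0.2129, 0.0895]
tool_rot: [179.9, -0.0, 97.2]
force: [6.0, 1.8, -6.2]
grip_width: 0.0267
```

Lifted 12 mm against 6.2 N, which matches the spring. Next is the slide.

>>> {"api": "drive_tool", "payload": {"moves": "0 0.006 -0.012 0 -1; 0 0.006 -0.0120 0 -1; 0 0.006 -0.0120 0 -1; 0 0.006 -0.0120 0 -1; 0 0.006 -0.0120 0 -1; 0 0.006 -0.0120 0 -1; 0 0.006 -0.012 0 -1; 0 0.006 -0.012 0 -1"}}

```text
time_s: 6.1
tool_pos: [0.4695, 0.2122, 0.0966]
tool_rot: [-179.4, 0.0, 97.2]
force: [2.2, 3.0, -27.3]
grip_width: 0.0268
```

I repeated the lift by mistake, since the shifts count from each call's start. The knob is now against its upper stop at 27 N, so I back off.

>>> {"api": "drive_tool", "payload": {"moves": "0 0 0.004 0 -1; 0 0 0.008 0 -1; 0 0 0.008 0 -1; 0 0 0.008 0 -1; 0 0 0.008 0 -1; 0 0 0.008 0 -1; 0 0 0.008 0 -1; 0 0 0.008 0 -1"}}

```text
time_s: 6.9
tool_pos: [0.4748, 0.2128, 0.0936]
tool_rot: [180.0, 0.1, 97.2]
force: [-1.4, -3.4, -6.0]
grip_width: 0.0265
```

Run:
```python
from h import *
o=get_obs(); print(o['tool_pos'],o['tool_rot'],o['force'],o['grip_width'])
```

```text
[0.47484966 0.21284703 0.09359088] [1.79991814e+02 5.83204415e-02 9.71751847e+01] [-1.36524642 -3.41955745 -5.95216934] 0.026511332719265333
```

>>> {"api": "drive_tool", "payload": {"moves": "0 0.012 0 0 -1; 0 0.028 0 0 -1; -0.0005 0.044 0 0 -1; -0.0005 0.060 0 0 -1; -0.001 0.076 0 0 -1; -0.001 0.09 0 0 -1; -0.001 0.1 0 0 -1; -0.001 0.1 0 0 -1"}}

```text
time_s: 7.7
tool_pos: [0.5765, 0.223, 0.093]
tool_rot: [179.9, 0.1, 97.0]
force: [1.7, -5.8, -5.9]
grip_width: 0.0268
```

Run:
```python
from h import *
o=get_obs(); print(o['tool_pos'],o['tool_rot'],o['force'],o['grip_width'],o['qpos'].round(1))
im,d=read_camera('side'); save('s4',im[60:240,120:400].repeat(2,0).repeat(2,1))
```

```text
[0.57651254 0.22299358 0.09304024] [1.79931110e+02 8.68448068e-02 9.70455005e+01] [ 1.66189918 -5.77566167 -5.9080052 ] 0.02677390769409748 [ 14.8  27.8 -49.   95.3  22.6  67.3 -32.8]
```

View pics/s4.png

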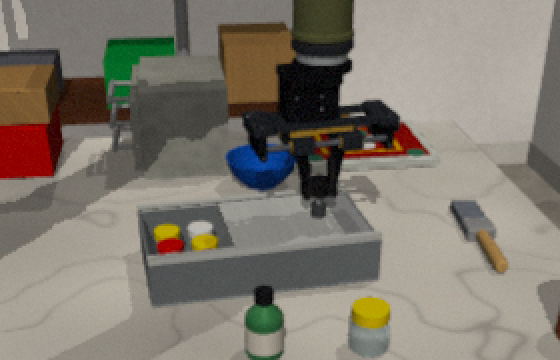

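The cover is back over the deck and the jars show at (160–215, 230–250). I lower the knob and let go.

>>> {"api": "drive_tool", "payload": {"moves": "-0.001 0 0.003 0 -1; -0.001 0 0.006 0 -1; -0.001 0 0.009 0 -1; -0.001 0 0.01 0 -1; -0.001 0 0.01 0 0; -0.001 0 0.01 0 1; -0.001 0 0.01 0 1; -0.001 0 0.01 0 1"}}

```text
time_s: 8.55
tool_pos: [0.5742, 0.2255, 0.0844]
tool_rot: [179.9, -0.1, 97.3]
force: [0.0, -0.7, 0.7]
grip_width: 0.051
```

>>> {"api": "drive_tool", "payload": {"moves": "0 0 0 0 1; 0 0 0 0 1; 0 0 0 0 1; 0 0 0 0 1; 0 0 -0.02 0 1; 0 0 -0.05 0 1; 0 0 -0.08 0 1; 0 0 -0.11 0 1"}}

```text
time_s: 9.35
tool_pos: [0.5738, 0.2241, 0.1946]
tool_rot: [-180.0, 0.0, 97.2]
force: [0.3, 0.4, 0.2]
grip_width: 0.0867
```

>>> {"api": "drive_tool", "payload": {"moves": "-0.03 0 0 0 1; -0.07 0 0 0 1; -0.11 0 0 0 1; -0.11 0 0 0 1; -0.11 0 0 0 1; -0.11 0 0 0 1; -0.11 0 0 0 1; -0.11 0 0 0 1"}}

```text
time_s: 10.15
tool_pos: [0.5875, 0.1165, 0.1936]
tool_rot: [180.0, -0.0, 97.3]
force: [0.2, 0.4, 0.7]
grip_width: 0.0868
```

Run:
```python
from h import *
o=get_obs(); print(o['time_s'],o['tool_pos'],o['force'],o['grip_width'])
im,d=read_camera('wrist'); s,_=read_camera('side'); np.save('dw.npy',d); np.save('im.npy',im)
for cam in ('wrist','side'):
  for r in pinpoint(cam,'wide_knob'):
    u=r['uv']; print(cam,r['conf'],u,at_z(cam,[u],.096,o).round(4))
save('e5',np.vstack([im[:230],s[60:240,:]]))
r=pinpoint('wrist','wide_knob')
if r:
    u,v=map(int,r[0]['uv']); vv,uu=np.mgrid[max(v-18,0):v+18:3,u-18:u+18:3]
    P=at_depth('wrist',np.c_[uu.ravel(),vv.ravel()],d[vv,uu].ravel(),o); print('knob top z',np.sort(P[:,2])[-40::8].round(4))
```

```text
10.15 [0.58751898 0.11649089 0.19360493] [0.18503105 0.42268749 0.73761374] 0.08675131415440406
wrist 0.84 [252.7, 80.6] [[0.5738 0.2198 0.096 ]]
side 0.45 [279.7, 154.8] [[0.5808 0.2275 0.096 ]]
knob top z [0.107  0.1071 0.1074 0.1077 0.108 ]
```

View pics/e5.png

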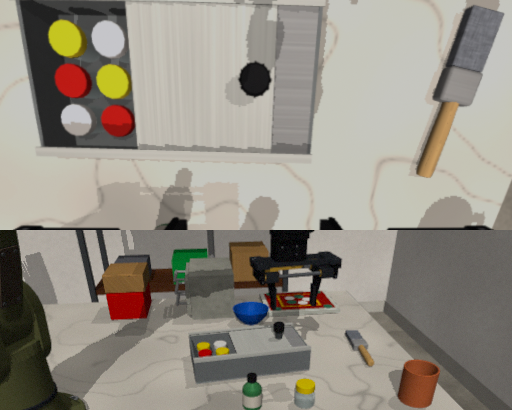

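The knob top is at 0.108 m, so the pin is fully down in the slot. The cover has travelled about 0.105 m, and the gripper is clear.

```bash
python3 -c "
from cell import *
print(sign_off())"
```

```text
the job is handed in; nothing more can be done
None
```

The wide store is open and the job is handed in, with the robot at about 10 s of the 30 s allowed. I gripped the knob, pulled it up, slid the cover back, lowered the knob and let go, then moved the gripper clear.

**Last checks:**
- **Latch:** the knob top measures 0.107–0.108 m above the bench, its fully-down height. A pin riding on the deck would read about 7 mm higher.
- **Travel:** the wrist camera puts the cover at about 0.105 m, past the 0.085 m needed. It stopped about 5 mm short of the far stop, so I did not push it right against the stop.
- **Jars:** all six can be seen in the wrist picture.
- **Narrow store:** I never went near its cover while working. It was shut in the earlier pictures, but I did not take a last picture of it.

**What went wrong or disagreed:**
- **Lift repeated:** I gave the lift twice by mistake. This pulled the knob against its upper stop with about 27 N, and the grip slipped about 4 mm. I backed off to about 12 mm of lift before sliding.
- **Camera difference:** the side camera put the knob about 1 cm away from the wrist camera's position, with lower confidence (0.45 against 0.84). Both put the travel well past 0.085 m.

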